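# Stow the middle test weight under its locked hold-down plate

## Robot

A 6-joint arm with a two-finger parallel gripper is mounted at the origin on a cart in front of the work surface, level with it; the furniture and walls round the work are solid. World frame = base frame: x ahead of the robot, y to its left, z up, the work surface at z = 0. Lengths are in m, angles in rad, forces in N, time in s.
With the tool pointing down it reaches from about 0.275 to 0.725 m from the base axis. Payload 5.6 kg.
Tool frame: the origin (TCP) lies at the very end of the fingers, on their centre line; the grasp point (between the pads) lies bot.grip_point_offset behind it (bot.grip_point_offset is the distance from the TCP to the grasp point, in m); z points along the fingers, y is the line along which they close (so a half turn about z gives the same grasp; the last joint's range is limited). The gripper opens to 85 mm and grips with 20 to 120 N. Pads are 22 mm wide; open, the fingers measure 114 mm over their backs; the gripper's body (76 mm by 85 mm) begins 54 mm behind the grasp point. The pads swing forward as they close: fully open they stand 13 mm farther back than shut.
Start: joints at [-0.958, 0.255, 0.108, 0, -1.424, -0.285], TCP at [0.177, -0.521, 0.231] pointing down, gripper open.
Joint ranges: [-2.95, 2.95], [-1.21, 1.97], [-1.09, 1.5], [-2.87, 1.71], [-2.94, -0.07], [-3.05, 3.05]. Speed limits (rad/s): [2.57, 2.57, 3.14, 3.14, 3.14, 3.14].

## Interface

Orientations are given as a rotation vector (axis times angle).
In Python, from plant import bot gives the robot as it stands.
- The arm moves only by the tool send_rows, never from a script. Its argument "deltas" is a list of rows, each an object of numbers: "dx", "dy", "dz": the shift along the tool's x, y, z scaled (see below); "yaw": the turn about the tool's z scaled (see below); "hand": the closure in counts, from 0 (fully open) to 255 (shut). A call has 1 to 20 rows; each row is the pose to reach, as a shift and turn from the pose commanded when the call began, along the tool's axes at that moment; what a row does not reach only later rows make up. The controller multiplies each number of a shift by 300 mm and each number of a turn by 2 rad. A row lasts 1/8 s, in which the tool goes at most 62.5 mm and 10.7 degrees, less where a joint would pass 70% of its speed; a pose out of reach is approached as far as the arm can. A call with a number of a shift or a turn outside -1 to 1 is refused whole. A call with a gripper value outside its range is refused whole. The fingers move at their own pace and stop on an object; the grip force is fixed at half the most. Time passes only in rows, so rows that repeat a pose let the fingers close. It gives the time, the measured TCP pose, the force, the opening and the grip force at its end, in the units of the state.
- bot.observe(): the state, without advancing time (a new reading comes with each control period).
- bot.camera(name): name is "side" or "top"; returns (picture, depth): 400x640x3 uint8, red, green, blue; 400x640 float32, m along the optical axis (not along the pixel's ray), 0 where there is no reading.
- bot.camera_info(name): a dict with "intrinsics" (3x3 intrinsics, pixels), "rvec" (rotation vector, rad) and "tvec" (3), from world to camera coordinates, as OpenCV has them. Camera axes: x right, y down, z forward; pixel columns grow to the right and rows downward; lengths in m; the calibration is good to about 2 mm. A picture is of the moment at which its call begins. camera_info takes no time and is no camera call.
- bot.finish_job(): hands the job in; it is judged then, once.
Trained networks look in the newest picture that a camera, given by its name, has taken for a name from the list of things; names that differ only in an ending like _2 or _b are one class to them, and where a whole thing is asked for, a point or a joint stands for the part that bears it (a point fixed in the world has none). Each returns a list of dicts, best first, with "p" (0 to 1); they miss things now and then, are a little off and sometimes report something else, mostly with a low value. They report only what shows in the picture. A call takes as long as a camera call. They do not tell look-alikes from the thing itself.
- bot.search_frame(camera, query): "location" ([column, row] in pixels, amid what is visible of it).
The state is a dict: "t": time; "joint_positions": joint angles; "qd": joint speeds; "tau": joint torques, N m; "eef_pos": TCP position; "tool_rot": TCP orientation; "ft_force": force on the tool from outside, world axes, zero at the start; "torque": the same for the moment, N m; "opening": finger opening in m; "grip_force": force on a finger pad.
Only numpy, scipy, OpenCV 4.12 (cv2) and the standard library are available. Lean on these libraries where they do the work, as an engineer would, in place of code of your own. Each camera call takes 0.05 s, during which the arm holds its last target. There are 200 camera calls.

## Task

Pack the middle-sized of the three test weights away: stand it upright in the square pocket of the wooden case, lay the aluminium plate flat in the case over it with the plate's slot over the case's slot, then put the hammer-head key down through both slots until its collar rests on the plate and give it a quarter turn, so that its head is caught crosswise under the lips. Leave the other two weights where they stand.

Things in the scene. Friction and masses are not known exactly. Their poses are not given: they have to be found in the camera images.
- case: Open-topped wooden case fixed to the desk, outer 106 (x) x 172 (y) x 58 mm high, inside 90 x 156 mm, walls with rounded tops. Origin at the centre of its underside, z up. Open cell with the pocket at +y, slotted lip plate at -y. The plate drops inside the walls with 3 mm play all round onto the lip plate and a 5 mm ledge at the +y end, both 50 mm up; its top is then 56 mm up.
- case_pocket (a point): Centre of the pocket's floor: 31 mm from the case's origin along its +y, 5 mm up. The pocket is 38 x 38 mm in a 60 x 60 mm cork block whose top is 15 mm up. The open cell round it, room for the fingers, is 90 mm (case x) by 85 mm (y from -12 to +73 mm); the case's walls round it are 58 mm high.
- case_slot (a point): Centre of the slot in the case's dark steel lip plate, at its upper face: 46 mm from the case's origin along its -y, 50 mm up. The slot is 32 mm (case x) by 14 mm (y); the lip plate is 4 mm thick, its underside 46 mm up, over a cavity 50 x 60 mm down to 5 mm.
- plate: Loose aluminium plate 84 (x) x 150 (y) x 6 mm, 0.25 kg, lying flat on the desk; origin at the centre of its underside, z up. On top a grip rib 12 mm thick (x), 50 mm long (y), rising from 5 to 26 mm above the underside, centred at y = +6 mm. A slot 38 (x) x 20 mm (y) is cut through it, centred at y = -46 mm.
- plate_slot (a point): Centre of the plate's slot, at its upper face (6 mm above its underside).
- weight_mid: The middle-sized test weight (to be packed): a white cylinder 30 mm in diameter with a knob on top, 40 mm tall in all, 0.2 kg. Grip it by the cylinder, straight up to 23 mm above its foot; above that it behaves as if tapering in to the knob. Origin at the centre of its underside, z up.
- weight_large: The large test weight, brass, 40 mm in diameter, 52 mm tall, standing on the desk; leave it. Origin at the centre of its underside.
- weight_small: The small test weight, brass, 24 mm in diameter, 32 mm tall, standing on the desk; leave it. Origin at the centre of its underside.
- key: Steel hammer-head key, 62 mm tall, 0.09 kg, upright in its stand; origin at the centre of its lower end, z up. Head 26 (x) x 8 (y) x 6 mm; neck 7 mm thick from 6 to 18 mm up; collar 36 mm wide, 18 to 23; stem 10 mm thick, 23 to 37; flat grip bar 40 (x) x 10 mm (y), 37 to 62, parallel to the head. Collar on the plate in the case: origin 38 mm above the case's underside. Turns either way.
- stand: Small fixed wooden stand 56 x 56 x 22 mm with a slot 32 (x) x 14 mm (y), 20 mm deep, in which the key stands with its collar on the stand's top; lift the key straight up by at least 20 mm. Origin at the centre of its underside.
Mind the look-alikes: they are no part of the job. Leave any blue or red look-alike of the key alone. Leave any blue look-alike of the weight_mid alone.

How it is judged:
On the way, in this order (a step that is already met when the one before it is completed fails the run):
1. the middle weight stands in the pocket, let go (horizontal distance between weight_mid and case_pocket below 0.008 m and z of weight_mid in the frame of case below 0.009 m and angle between weight_mid's own z axis and vertical below 0.12 rad and contact force between weight_mid and the fingers below 0.05 N), for 0.2 s.
2. the plate lies home over it, slot over slot, let go (horizontal distance between weight_mid and case_pocket below 0.008 m and z of weight_mid in the frame of case below 0.009 m and angle between weight_mid's own z axis and vertical below 0.12 rad and horizontal distance between plate_slot and case_slot below 0.008 m and z of plate in the frame of case between 0.047 and 0.053 m and angle between plate's own z axis and vertical below 0.05 rad and contact force between plate and the fingers below 0.05 N), for 0.2 s.
3. the key's head is down through both slots, below the lips (horizontal distance between weight_mid and case_pocket below 0.008 m and z of weight_mid in the frame of case below 0.009 m and angle between weight_mid's own z axis and vertical below 0.12 rad and horizontal distance between plate_slot and case_slot below 0.008 m and z of plate in the frame of case between 0.047 and 0.053 m and angle between plate's own z axis and vertical below 0.05 rad and horizontal distance between key and case_slot below 0.012 m and z of key in the frame of case between 0.033 and 0.0415 m), for 0.02 s.
4. the key is turned a quarter turn under the lips (all of step 3 and angle between the x axis of key and the y axis of case, either way round below 0.35 rad and angle between key's own z axis and vertical below 0.12 rad), for 0.1 s.
At the end, for the whole second after the job is handed in: Weight upright on the pocket floor (within 8 mm); plate flat in the case (underside 47-53 mm up, slots within 8 mm); key upright, within 12 mm of the slot, lower end 33-41.5 mm above the case's underside, head within 0.35 rad of crosswise; all let go and at rest (all of step 4 and linear speed of each of weight_mid, plate, key below 0.02 m/s); the robot touches nothing.
It fails at once if one of the other two weights is shifted by more than 30 mm (distance of any of weight_large, weight_small from where it was at the start of the episode above 0.03 m).
It also fails if it takes over 67 s, if anything falls off the work surface, if the arm or the gripper's body presses on something with over 40 N, if the wrist force passes 120 N, or if a joint passes its speed limit or range.

## Working session

There is one attempt and no reset: what is moved stays moved. The work goes in short steps, Python scripts to look and compute and a tool call to move; the robot and the scene stay as the last step left them, time stands still between calls to the robot, and variables do not carry over. Pictures are saved under pics/ and viewed, at most 11 in all, crops included, and the job is handed in when it is done.

Besides the shell and the picture viewer there is one more tool, called after ">>>" by a JSON object that holds its "name" and its "arguments". send_rows: Moves the arm, as the interface text tells. Its arguments: {"type":"object","properties":{"deltas":{"type":"array"}},"required":["deltas"]}

```bash
ls; mkdir -p pics; python3 - <<'E'
from plant import bot
import cv2, json
print(bot.observe(), bot.grip_point_offset)
for c in ("side","top"):
    im,d=bot.camera(c); cv2.imwrite(f"pics/{c}0.png",im[:,:,::-1]); 
    i=bot.camera_info(c); print(c,i)
    for q in ["case","plate","weight_mid","weight_large","weight_small","key","stand"]:
        print(q,[(round(r["p"],2),[round(x) for x in r["location"]]) for r in bot.search_frame(c,q)])
E
```

```text
pics
{'t': 0.0, 'joint_positions': array([-9.58413146e-01,  2.55771443e-01,  1.07017951e-01, -4.48059039e-04,
       -1.42386820e+00, -2.84581463e-01]), 'qd': array([ 3.01884922e-03, -5.72421715e-05,  1.51425780e-03, -1.54280191e-03,
        4.82154617e-04,  2.73665483e-03]), 'tau': array([-2.54399220e-04, -3.86628878e+01,  2.37949544e+01,  5.36525577e+00,
       -6.03596694e-03,  5.30852128e-05]), 'eef_pos': array([ 0.17696885, -0.52024992,  0.23039226]), 'tool_rot': array([ 5.12440978e-01, -3.09911869e+00, -2.88520788e-03]), 'ft_force': array([ 0.33451285, -0.45580799,  0.70707349]), 'torque': array([-0.00131452, -0.01495444,  0.00783504]), 'grip_force': 0.0, 'opening': 0.08572381675511341} 0.0187
side {'intrinsics': array([[451.87518857,   0.        , 318.57363186],
       [  0.        , 451.87518857, 200.31912394],
       [  0.        ,   0.        ,   1.        ]]), 'rvec': array([ 0.76317488, -2.34084165,  1.37067848]), 'tvec': array([0.4060538 , 0.25065495, 0.6014409 ])}
case [(0.92, [257, 286])]
plate [(0.67, [363, 222])]
weight_mid [(0.79, [271, 230]), (0.69, [290, 213])]
weight_large [(0.72, [333, 180])]
weight_small []
key [(0.82, [391, 168]), (0.58, [368, 166])]
stand [(0.86, [394, 188])]
top {'intrinsics': array([[362.03573072,   0.        , 321.51832021],
       [  0.        , 362.03573072, 202.40909032],
       [  0.        ,   0.        ,   1.        ]]), 'rvec': array([ 2.17932575, -2.15487935,  0.14963115]), 'tvec': array([-0.12241498,  0.56372738,  0.97464056])}
case [(0.69, [331, 229])]
plate [(0.65, [334, 230])]
weight_mid [(0.6, [283, 182]), (0.59, [306, 180])]
weight_large [(0.59, [370, 174])]
weight_small [(0.53, [334, 173])]
key [(0.48, [403, 213]), (0.46, [409, 243])]
stand [(0.72, [398, 218]), (0.51, [225, 222])]
```

View pics/top0.png

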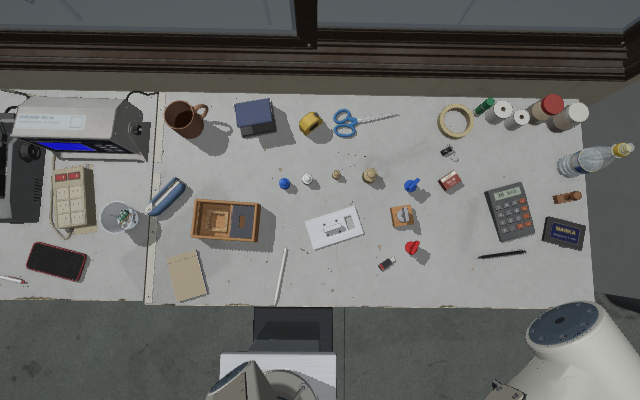

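View pics/side0.png

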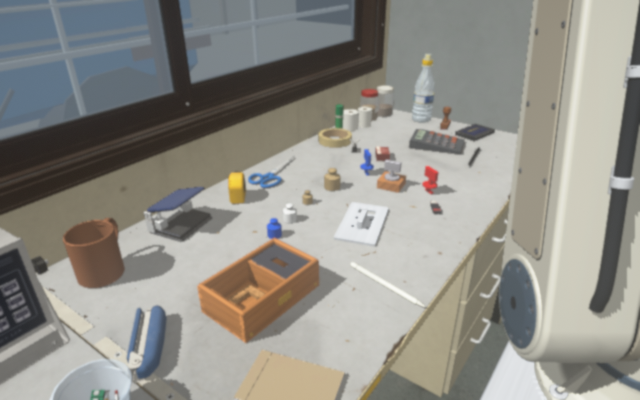

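The top picture shows the case at (226,221) with its pocket to the left (+y). The plate is at (334,228), the white mid weight at (307,179) and the blue fake at (285,183). The small weight is at (336,174), the large at (370,175), and the key in its stand at (402,215). The blue and red fake keys are at (412,185) and (413,247). Next I'll measure using plane-rectified views.

```bash
cat > h.py <<'E'
from plant import bot
import cv2, numpy as np
def P(c):
    i=bot.camera_info(c); R=cv2.Rodrigues(np.array(i["rvec"]))[0]
    return i["intrinsics"],R,np.array(i["tvec"])
def proj(c,X):
    K,R,t=P(c); p=(np.atleast_2d(X)@R.T+t)@K.T; return p[:,:2]/p[:,2:]
def onplane(c,uv,z):
    K,R,t=P(c); C=-R.T@t; r=(np.c_[np.atleast_2d(uv),np.ones(len(np.atleast_2d(uv)))]@np.linalg.inv(K).T)@R
    return C+r*((z-C[2])/r[:,2])[:,None]
def cloud(c,d):
    K,R,t=P(c); v,u=np.mgrid[:d.shape[0],:d.shape[1]]
    p=np.stack([u,v,np.ones_like(u)],-1)@np.linalg.inv(K).T*d[...,None]
    return (p-t)@R
def ortho(c,im,x0,y0,w,z,s=0.0005):
    """view: up=+x, left=+y; centred x0,y0; half width w"""
    n=int(2*w/s); K,R,t=P(c)
    A=np.array([[0,-s,x0+w],[-s,0,y0+w],[0,0,z],[0,0,1]])
    H=K@np.c_[R,t]@A
    return cv2.warpPerspective(im,H,(n,n),flags=cv2.INTER_CUBIC|cv2.WARP_INVERSE_MAP)
E
python3 - <<'E'
from h import *
np.set_printoptions(precision=4,suppress=True)
pts=dict(case=(226,221,.05),plate=(334,228,.006),mid=(307,179,.02),small=(336,174,.02),large=(370,175,.03),key=(402,215,.05),blue=(285,183,.02))
im,d=bot.camera("top"); X=cloud("top",d)
im2,d2=bot.camera("side"); X2=cloud("side",d2)
print("desk z",[np.median(X[200:215,280:300,2]),X[200:215,280:300,2].std()])
W={k:onplane("top",v[:2],v[2])[0] for k,v in pts.items()}
for k,w in W.items(): print(k,w, proj("side",w))
rows=[]
for k,z in (("case",.058),("plate",.006),("key",.062),("mid",.023)):
    w=W[k]; rows.append(np.vstack([cv2.resize(ortho(c,i,w[0],w[1],.11 if k in("case","plate") else .05,z),(200,200)) for c,i in(("top",im),("side",im2))]))
cv2.imwrite("pics/o1.png",np.hstack(rows)[:,:,::-1])
for k in W:
    for c,XX in(("top",X),("side",X2)):
        m=(np.abs(XX[...,:2]-W[k][:2])<(.1 if k in("case","plate") else .03)).all(-1)&(XX[...,2]>.004)&(XX[...,2]<.1)
        p=XX[m]; zt=np.percentile(p[:,2],97) if len(p) else 0; q=p[p[:,2]>zt-.008]
        r=cv2.minAreaRect(q[:,:2].astype(np.float32)) if len(q) else 0
        print(k,c,len(p),"zt",round(zt,4),"top mean",q.mean(0),"rect",np.round(np.r_[r[0],r[1],r[2]],4))
E
```

```text
desk z [np.float64(2.0565876215753576e-05), np.float64(0.08444208218822487)]
case [0.5092 0.1433 0.05  ] [[264.189  273.0475]]
plate [ 0.4956 -0.1528  0.006 ] [[364.3054 221.0957]]
mid [ 0.6336 -0.0742  0.02  ] [[290.5953 211.5062]]
small [ 0.6493 -0.1569  0.02  ] [[308.2065 194.6315]]
large [ 0.6457 -0.2529  0.03  ] [[333.2954 176.1615]]
key [ 0.5312 -0.3373  0.05  ] [[392.3484 168.2947]]
blue [ 0.6212 -0.0118  0.02  ] [[275.8654 225.9241]]
case top 2509 zt 0.0594 top mean [0.5116 0.1387 0.056 ] rect [ 0.5121  0.1475  0.1726  0.1059 86.6224]
case side 7358 zt 0.0581 top mean [0.5082 0.1479 0.0544] rect [ 0.5112  0.1512  0.1724  0.1077 87.1   ]
plate top 1388 zt 0.0262 top mean [ 0.4961 -0.1461  0.0262] rect [ 0.4959 -0.146   0.0116  0.0497 19.2404]
plate side 1461 zt 0.0257 top mean [ 0.4937 -0.1375  0.0247] rect [ 0.4959 -0.141   0.0118  0.0499 19.5237]
mid top 101 zt 0.041 top mean [ 0.6339 -0.0737  0.0387] rect [ 0.6345 -0.0732  0.0146  0.0141  1.    ]
mid side 215 zt 0.0393 top mean [ 0.6325 -0.0685  0.0376] rect [ 0.6335 -0.0698  0.0128  0.0158 38.8496]
small top 73 zt 0.0325 top mean [ 0.6489 -0.1566  0.0305] rect [ 0.6489 -0.1571  0.0101  0.0122 63.3184]
small side 118 zt 0.0313 top mean [ 0.6484 -0.1517  0.0297] rect [ 0.649  -0.1523  0.0092  0.0112 37.4541]
large top 189 zt 0.0533 top mean [ 0.646  -0.2516  0.0508] rect [ 0.6461 -0.2516  0.0199  0.0194 50.1305]
large side 298 zt 0.0506 top mean [ 0.6447 -0.2455  0.0486] rect [ 0.6456 -0.247   0.0193  0.0191 34.6749]
key top 381 zt 0.0679 top mean [ 0.5326 -0.3438  0.066 ] rect [ 0.5326 -0.3444  0.0389  0.0107  9.4186]
key side 578 zt 0.0655 top mean [ 0.533  -0.339   0.0629] rect [ 0.5336 -0.3396  0.0401  0.0151  3.4282]
blue top 101 zt 0.041 top mean [ 0.6207 -0.0092  0.0392] rect [ 0.6205 -0.009   0.0115  0.0143  2.8603]
blue side 243 zt 0.0393 top mean [ 0.6193 -0.0036  0.0375] rect [ 0.6201 -0.0047  0.0141  0.0149 39.5935]
```

View pics/o1.png

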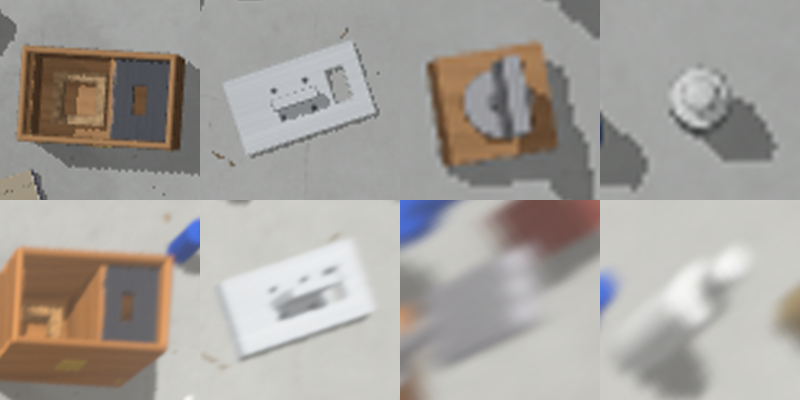

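```bash
cat >> h.py <<'E'
def theta(rv): R=cv2.Rodrigues(np.array(rv))[0]; return np.arctan2(R[1,0],R[0,0])
def moves(*tg):
    """targets (x,y,z,theta_deg); prints scaled deltas, each from the previous"""
    s=bot.observe(); p=s["eef_pos"]; th=theta(s["tool_rot"])
    for x,y,z,a in tg:
        a=np.radians(a); d=np.array([x,y,z])-p
        dx=d[0]*np.cos(th)+d[1]*np.sin(th); dy=d[0]*np.sin(th)-d[1]*np.cos(th)
        yaw=-((a-th+np.pi)%(2*np.pi)-np.pi)
        print("dx %.4f dy %.4f dz %.4f yaw %.4f"%(dx/.3,dy/.3,-d[2]/.3,yaw/2)); p=np.array([x,y,z]); th=a
E
python3 -c "
from h import *
moves((.40,-.30,.23,-125),(.634,-.0715,.10,-90),(.634,-.0715,.008,-90))"
```

```text
dx -0.9403 dy 0.4573 dz 0.0042 yaw -0.3161
dx -1.0713 dy -0.2021 dz 0.4333 yaw -0.3054
dx 0.0000 dy -0.0000 dz 0.3067 yaw -0.0000
```

>>> {"name": "send_rows", "arguments": {"deltas": [{"dx":-1.0,"dy":0.46,"dz":0,"yaw":-0.316},{"dx":-1.0,"dy":0.46,"dz":0,"yaw":-0.316},{"dx":-1.0,"dy":0.46,"dz":0,"yaw":-0.316},{"dx":-1.0,"dy":0.46,"dz":0,"yaw":-0.316},{"dx":-1.0,"dy":0.46,"dz":0,"yaw":-0.316},{"dx":-1.0,"dy":0.46,"dz":0,"yaw":-0.316}]}}

```text
schema error: expected keys dx, dy, dz, yaw, hand
```

```bash
python3 -c "
from h import *
moves((.634,-.0715,.10,-90),(.634,-.0715,.008,-90)); print(bot.observe())"
```

```text
dx -1.9240 dy 0.9273 dz 0.4375 yaw -0.6215
dx 0.0000 dy -0.0000 dz 0.3067 yaw -0.0000
{'t': 0.9, 'joint_positions': array([-9.58426888e-01,  2.55135707e-01,  1.08198008e-01, -2.42139578e-05,
       -1.42391851e+00, -2.84588380e-01]), 'qd': array([ 1.03651420e-03,  2.07768857e-04, -4.18562127e-05, -4.50980863e-04,
        5.22900849e-04,  1.13062801e-03]), 'tau': array([ 1.15474318e-04, -3.86396062e+01,  2.38067275e+01,  5.36771983e+00,
       -5.56390023e-04,  5.50187096e-06]), 'eef_pos': array([ 0.17708802, -0.52069632,  0.23125981]), 'tool_rot': array([ 5.12569225e-01, -3.09949184e+00, -1.01081699e-04]), 'ft_force': array([-1.11943837, -0.61762401, -0.12943307]), 'torque': array([-0.00801541, -0.0086939 , -0.06834989]), 'grip_force': 0.0, 'opening': 0.08528370524472323}
```

>>> {"name": "send_rows", "arguments": {"deltas": [{"dx":-1.0,"dy":0.46,"dz":0,"yaw":-0.316,"hand":0},{"dx":-1.0,"dy":0.46,"dz":0,"yaw":-0.316,"hand":0},{"dx":-1.0,"dy":0.46,"dz":0,"yaw":-0.316,"hand":0},{"dx":-1.0,"dy":0.46,"dz":0,"yaw":-0.316,"hand":0},{"dx":-1.0,"dy":0.46,"dz":0,"yaw":-0.316,"hand":0},{"dx":-1.0,"dy":0.46,"dz":0,"yaw":-0.316,"hand":0}]}}

```text
t: 1.65
eef_pos: [0.4187, -0.2911, 0.2312]
tool_rot: [-1.455, 2.784, 0.0]
ft_force: [-0.5, 1.1, -0.9]
opening: 0.0855
grip_force: 0.0
```

```bash
python3 -c "
from h import *
moves((.634,-.0715,.10,-90),(.634,-.0715,.008,-90)); s=bot.observe(); print(s['eef_pos'],s['joint_positions'])"
```

```text
dx -1.0107 dy -0.1715 dz 0.4373 yaw -0.3037
dx 0.0000 dy -0.0000 dz 0.3067 yaw -0.0000
[ 0.41870349 -0.29111657  0.23118614] [-3.00232344e-01  1.75582336e-01  6.23363828e-03 -3.75379263e-04
 -1.40129288e+00 -3.07110658e-01]
```

>>> {"name": "send_rows", "arguments": {"deltas": [{"dx":-1.0,"dy":-0.17,"dz":0.2,"yaw":-0.304,"hand":0},{"dx":-1.0,"dy":-0.17,"dz":0.44,"yaw":-0.304,"hand":0},{"dx":-1.0,"dy":-0.17,"dz":0.44,"yaw":-0.304,"hand":0},{"dx":-1.0,"dy":-0.17,"dz":0.44,"yaw":-0.304,"hand":0},{"dx":-1.0,"dy":-0.17,"dz":0.44,"yaw":-0.304,"hand":0},{"dx":-1.0,"dy":-0.17,"dz":0.44,"yaw":-0.304,"hand":0},{"dx":-1.0,"dy":-0.17,"dz":0.44,"yaw":-0.304,"hand":0},{"dx":-1.0,"dy":-0.17,"dz":0.44,"yaw":-0.304,"hand":0}]}}

```text
t: 2.65
eef_pos: [0.6304, -0.0782, 0.1003]
tool_rot: [-2.217, 2.225, -0.002]
ft_force: [-0.5, -0.2, 0.8]
opening: 0.0852
grip_force: 0.0
```

```bash
python3 -c "
from h import *
moves((.634,-.0715,.008,-90),(.634,-.0715,.12,-90)); s=bot.observe(); print(s['eef_pos'],s['opening'])
im,d=bot.camera('side'); X=cloud('side',d)
uv=proj('side',s['eef_pos'])[0]; print(uv)
x,y=int(uv[0]),int(uv[1]); cv2.imwrite('pics/s1.png',cv2.resize(im[y-80:y+60,x-95:x+95,::-1],None,fx=4,fy=4,interpolation=2))"
```

```text
dx -0.0223 dy -0.0118 dz 0.3077 yaw -0.0020
dx 0.0000 dy -0.0000 dz -0.3733 yaw -0.0000
[ 0.63044755 -0.07817334  0.10031072] 0.08521272834393433
[291.53967685 177.77037063]
```

View pics/s1.png

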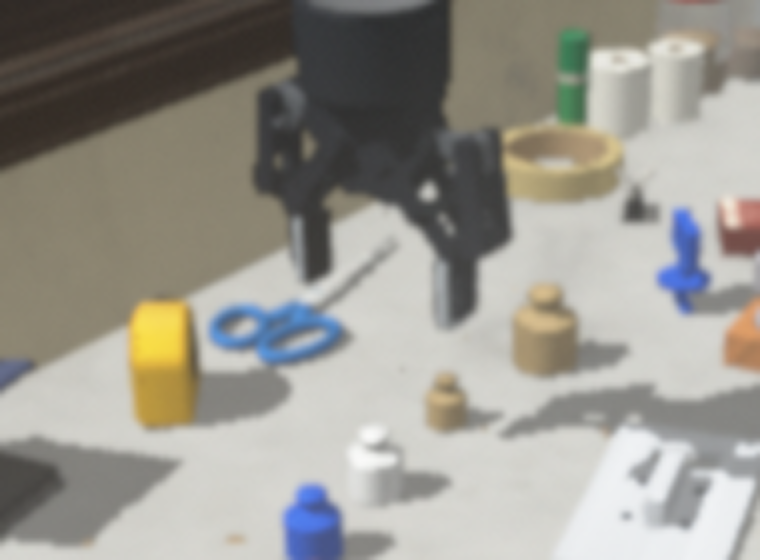

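The side view shows the open fingers above and behind the white weight at about (374,465) in the crop. The approach is clear.

>>> {"name": "send_rows", "arguments": {"deltas": [{"dx":-0.022,"dy":-0.012,"dz":0.15,"yaw":-0.002,"hand":0},{"dx":-0.022,"dy":-0.012,"dz":0.308,"yaw":-0.002,"hand":0},{"dx":-0.022,"dy":-0.012,"dz":0.308,"yaw":-0.002,"hand":0},{"dx":-0.022,"dy":-0.012,"dz":0.308,"yaw":-0.002,"hand":255},{"dx":-0.022,"dy":-0.012,"dz":0.308,"yaw":-0.002,"hand":255},{"dx":-0.022,"dy":-0.012,"dz":0.308,"yaw":-0.002,"hand":255},{"dx":-0.022,"dy":-0.012,"dz":0.308,"yaw":-0.002,"hand":255},{"dx":-0.022,"dy":-0.012,"dz":0.308,"yaw":-0.002,"hand":255},{"dx":-0.022,"dy":-0.012,"dz":0.308,"yaw":-0.002,"hand":255}]}}

```text
t: 3.82
eef_pos: [0.6354, -0.0704, 0.0089]
tool_rot: [-2.222, 2.218, -0.004]
ft_force: [-1.5, 0.4, 6.7]
opening: 0.0272
grip_force: 59.0
```

>>> {"name": "send_rows", "arguments": {"deltas": [{"dx":0,"dy":0,"dz":-0.1,"yaw":0,"hand":255},{"dx":0,"dy":0,"dz":-0.2,"yaw":0,"hand":255},{"dx":0,"dy":0,"dz":-0.373,"yaw":0,"hand":255},{"dx":0,"dy":0,"dz":-0.373,"yaw":0,"hand":255}]}}

```text
t: 4.32
eef_pos: [0.6371, -0.0705, 0.1242]
tool_rot: [-2.218, 2.215, -0.011]
ft_force: [0.5, 1.0, -2.3]
opening: 0.0275
grip_force: 59.8
```

```bash
python3 -c "
from h import *
np.set_printoptions(precision=4,suppress=True)
s=bot.observe(); print(s['eef_pos'],s['opening'],s['grip_force'],theta(s['tool_rot']))
e=s['eef_pos']
im,d=bot.camera('side'); X=cloud('side',d)
uv=proj('side',e)[0]; print(uv)
x,y=int(uv[0]),int(uv[1]); cv2.imwrite('pics/s2.png',cv2.resize(im[y-40:y+30,x-45:x+45,::-1],None,fx=8,fy=8,interpolation=2))
hsv=cv2.cvtColor(im,cv2.COLOR_RGB2HSV)
m=(np.abs(X-e)<[.04,.04,.035]).all(-1)
w=m&(im.min(-1)>90)
q=X[w]; print(len(q),q.min(0)-e,q.max(0)-e,q.mean(0)-e); v,u=np.nonzero(w); print(u.min(),u.max(),v.min(),v.max())
b=m&~w; q=X[b]-e; print('dark',len(q),q.min(0),q.max(0))
"
```

```text
[ 0.6371 -0.0705  0.1242] 0.02750093714759692 59.83055094606243 -1.5692375013096103
[286.2179 167.7945]
337 [-0.0283 -0.0084 -0.0094] [0.0271 0.0162 0.035 ] [-0.0035  0.0084  0.0136]
273 298 150 174
dark 103 [-0.0286 -0.0111  0.0094] [0.016  0.0101 0.0346]
```

View pics/s2.png

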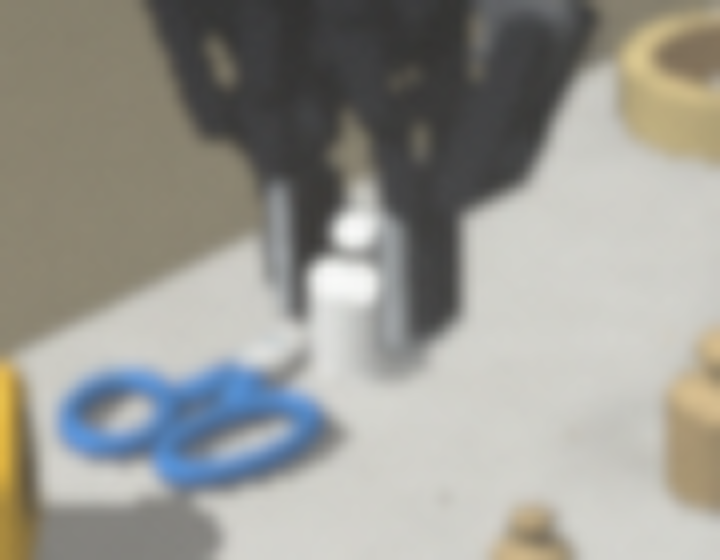

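The picture shows the weight upright between the fingers, with its foot at (345,370) in the crop.

```bash
cat >> h.py <<'E'
from scipy.optimize import least_squares
def circ(q,r): 
    f=least_squares(lambda c:np.hypot(*(q-c).T)-r,q.mean(0)-[0,.01],loss='soft_l1',f_scale=.001); return f.x,np.median(np.abs(f.fun))
E
python3 -c "
from h import *
np.set_printoptions(precision=4,suppress=True)
s=bot.observe(); e=s['eef_pos']
im,d=bot.camera('side'); X=cloud('side',d)
m=(np.abs(X[...,:2]-e[:2]-[0,.008])<[.0125,.012]).all(-1)&(X[...,2]>e[2]-.007)&(X[...,2]<e[2]+.011)&(im.min(-1)>90)
q=X[m]; print(len(q)); c,r=circ(q[:,:2],.015); print('side held',c,r,'rel tcp',c-e[:2])
print(s['tool_rot'],e)
"
```

```text
73
side held [ 0.6354 -0.071 ] 0.0007663952227255043 rel tcp [ 0.0001 -0.0008]
[-2.22    2.2176 -0.0042] [ 0.6353 -0.0702  0.121 ]
```

```bash
python3 -c "
from h import *
np.set_printoptions(precision=4,suppress=True)
for c in ('side','top'):
    K,R,t=P(c); print(c,'at',-R.T@t)
    im,d=bot.camera(c); X=cloud(c,d)
    for zlo in (.052,.055):
        a=np.radians(-3.1); Rz=np.array([[np.cos(a),np.sin(a)],[-np.sin(a),np.cos(a)]])
        m=(np.abs(X[...,:2]-[.511,.149])<[.075,.105]).all(-1)&(X[...,2]>zlo)&(X[...,2]<.065)
        q=X[m][:,:2]@Rz.T; lo,hi=np.percentile(q,.5,0),np.percentile(q,99.5,0)
        print(len(q),'size',hi-lo,'ctr',Rz.T@((hi+lo)/2))
    # dark lip plate slot: dark steel mask
    o=ortho(c,im,.5075,.103,.05,.05); g=o.max(-1).astype(int); sat=o.max(-1).astype(int)-o.min(-1)
    m=((sat<25)&(g<120)).astype(np.uint8)
    cs,h=cv2.findContours(m,cv2.RETR_CCOMP,cv2.CHAIN_APPROX_NONE)
    for k,cc in enumerate(cs):
        A=cv2.contourArea(cc)
        if A>800:
            (u,v),(w,hh),an=cv2.minAreaRect(cc); print(c,'contour',A,'xy',round(.5575-v*.0005,4),round(.153-u*.0005,4),w*.5,hh*.5,an,'hole' if h[0][k][3]>=0 else '')
"
```

```text
side at [0.0848 0.5631 0.515 ]
1425 size [0.106  0.1709] ctr [0.511  0.1514]
1053 size [0.1056 0.1708] ctr [0.5113 0.1513]
side contour 17679.5 xy 0.5136 0.1021 57.606422424316406 82.53038024902344 3.4682295322418213 
side contour 1304.5 xy 0.5085 0.1059 12.745083808898926 29.155420303344727 1.5911402702331543 hole
top at [ 0.4434 -0.0994  1.0374]
284 size [0.1053 0.0524] ctr [0.5085 0.0876]
188 size [0.1045 0.052 ] ctr [0.508  0.0875]
top contour 29583.0 xy 0.5078 0.1107 99.5 84.5 90.0 
top contour 1769.5 xy 0.5094 0.1014 15.164738655090332 33.136085510253906 5.19442892074585 hole
```

```bash
python3 -c "
from h import *
moves((.5128,.1831,.121,-93.1),(.5128,.1831,.08,-93.1))"
```

```text
dx -0.8447 dy 0.4002 dz -0.0129 yaw 0.0274
dx -0.0000 dy 0.0000 dz 0.1367 yaw -0.0000
```

>>> {"name": "send_rows", "arguments": {"deltas": [{"dx":-0.2,"dy":0.1,"dz":0,"yaw":0.027,"hand":255},{"dx":-0.4,"dy":0.2,"dz":0,"yaw":0.027,"hand":255},{"dx":-0.6,"dy":0.3,"dz":0,"yaw":0.027,"hand":255},{"dx":-0.77,"dy":0.37,"dz":0,"yaw":0.027,"hand":255},{"dx":-0.845,"dy":0.4,"dz":0.08,"yaw":0.027,"hand":255},{"dx":-0.845,"dy":0.4,"dz":0.124,"yaw":0.027,"hand":255},{"dx":-0.845,"dy":0.4,"dz":0.124,"yaw":0.027,"hand":255},{"dx":-0.845,"dy":0.4,"dz":0.124,"yaw":0.027,"hand":255}]}}

```text
t: 5.52
eef_pos: [0.5145, 0.1821, 0.0818]
tool_rot: [2.16, -2.281, 0.001]
ft_force: [0.7, -0.3, -1.5]
opening: 0.0274
grip_force: 59.9
```

```bash
python3 -c "
from h import *
np.set_printoptions(precision=4,suppress=True)
im,d=bot.camera('side');s=bot.observe(); e=s['eef_pos']; X=cloud('side',d)
m=(np.abs(X[...,:2]-e[:2]-[0,.008])<[.0125,.012]).all(-1)&(X[...,2]>e[2]-.007)&(X[...,2]<e[2]+.011)&(im.min(-1)>90)
q=X[m]; print(len(q)); c,r=circ(q[:,:2],.015); print('side held',c,r,'rel tcp',c-e[:2])
print(s['tool_rot'],e, 'err', c-[.5129,.1823],X[m][:,2].min()-e[2])
moves((e[0]+.5129-c[0],e[1]+.1823-c[1],.016,-93.1))
"
```

```text
89
side held [0.5142 0.1811] 0.0004380526938595041 rel tcp [-0.0005 -0.0012]
[-2.1599  2.2804 -0.0007] [0.5147 0.1822 0.082 ] err [ 0.0013 -0.0012] -0.006940795310866804
dx -0.0039 dy 0.0045 dz 0.2202 yaw -0.0001
```

>>> {"name": "send_rows", "arguments": {"deltas": [{"dx":-0.004,"dy":0.0045,"dz":0.05,"yaw":0,"hand":255},{"dx":-0.004,"dy":0.0045,"dz":0.1,"yaw":0,"hand":255},{"dx":-0.004,"dy":0.0045,"dz":0.15,"yaw":0,"hand":255},{"dx":-0.004,"dy":0.0045,"dz":0.18,"yaw":0,"hand":255},{"dx":-0.004,"dy":0.0045,"dz":0.2,"yaw":0,"hand":255},{"dx":-0.004,"dy":0.0045,"dz":0.21,"yaw":0,"hand":255},{"dx":-0.004,"dy":0.0045,"dz":0.22,"yaw":0,"hand":255},{"dx":-0.004,"dy":0.0045,"dz":0.22,"yaw":0,"hand":255}]}}

```text
t: 6.58
eef_pos: [0.5127, 0.1843, 0.0156]
tool_rot: [-2.162, 2.279, -0.0]
ft_force: [-0.1, -0.2, -1.7]
opening: 0.0274
grip_force: 59.9
```

>>> {"name": "send_rows", "arguments": {"deltas": [{"dx":0,"dy":0,"dz":0,"yaw":0,"hand":120},{"dx":0,"dy":0,"dz":0,"yaw":0,"hand":120},{"dx":0,"dy":0,"dz":0,"yaw":0,"hand":120},{"dx":0,"dy":0,"dz":0,"yaw":0,"hand":120},{"dx":0,"dy":0,"dz":-0.1,"yaw":0,"hand":120},{"dx":0,"dy":0,"dz":-0.25,"yaw":0,"hand":120},{"dx":0,"dy":0,"dz":-0.4,"yaw":0,"hand":120},{"dx":0,"dy":0,"dz":-0.4,"yaw":0,"hand":0}]}}

```text
t: 7.58
eef_pos: [0.515, 0.1854, 0.1398]
tool_rot: [-2.157, 2.273, -0.004]
ft_force: [-0.5, 0.4, -0.1]
opening: 0.0618
grip_force: 0.0
```

```bash
python3 -c "
from h import *
np.set_printoptions(precision=4,suppress=True)
s=bot.observe(); print(s['eef_pos'],s['opening'])
im,d=bot.camera('side'); X=cloud('side',d)
m=(np.abs(X[...,:2]-[.5129,.1823])<.03).all(-1)&(X[...,2]>.02)&(X[...,2]<.07)&(im.min(-1)>120)&(im.max(-1).astype(int)-im.min(-1)<30)
q=X[m]; print(len(q),q.max(0),q[q[:,2]>.038].mean(0))
a,b=proj('side',[.5129,.1823,.045])[0].astype(int); cv2.imwrite('pics/s3.png',cv2.resize(im[b-40:b+40,a-60:a+60,::-1],None,fx=5,fy=5,interpolation=2))
# plate rib etc. 
m=(np.abs(X[...,:2]-[.4955,-.143])<.1).all(-1)&(X[...,2]>.022)&(X[...,2]<.04); r=cv2.minAreaRect(X[m][:,:2].astype(np.float32)); print('rib',r)
o=ortho('side',im,.4955,-.143,.1,.006); g=(cv2.medianBlur(o,9).min(-1)>195).astype(np.uint8)
cs,_=cv2.findContours(g,0,1); cc=max(cs,key=cv2.contourArea); (u,v),wh,an=cv2.minAreaRect(cc); print('plate',.5955-v*.0005,-.043-u*.0005,np.array(wh)*.5,an)
"
```

```text
[0.515  0.1854 0.1398] 0.0617682861921633
269 [0.5279 0.1993 0.046 ] [0.5102 0.1856 0.0427]
rib ((0.4957539439201355, -0.14100466668605804), (0.01176978275179863, 0.047493837773799896), 20.147825241088867)
plate 0.4957500152587891 -0.14274998474121092 [199.5 199.5] 0.0
```

View pics/s3.png

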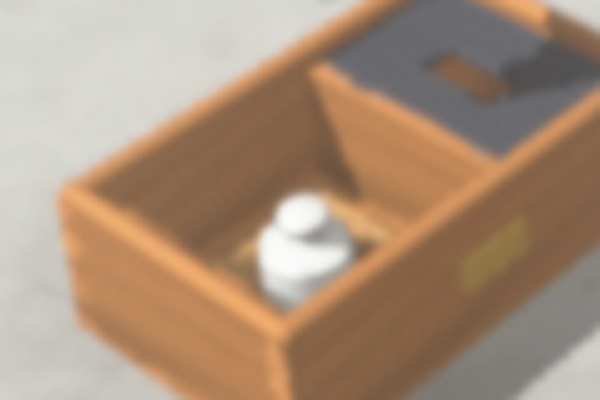

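The weight stands in the pocket. Its white knob is at (300,215) in the crop, with the top at about z = 45 mm. Next I'll grip the plate.

```bash
python3 -c "
from h import *
moves((.4958,-.142,.07,-70.6),(.4958,-.142,.009,-70.6))"
```

```text
dx 1.0911 dy 0.0012 dz 0.2244 yaw -0.1958
dx 0.0000 dy -0.0000 dz 0.2033 yaw -0.0000
```

>>> {"name": "send_rows", "arguments": {"deltas": [{"dx":0.2,"dy":0,"dz":0,"yaw":-0.05,"hand":0},{"dx":0.4,"dy":0,"dz":0,"yaw":-0.1,"hand":0},{"dx":0.6,"dy":0,"dz":0,"yaw":-0.15,"hand":0},{"dx":0.8,"dy":0,"dz":0.1,"yaw":-0.196,"hand":0},{"dx":1.0,"dy":0.001,"dz":0.22,"yaw":-0.196,"hand":0},{"dx":1.0,"dy":0.001,"dz":0.22,"yaw":-0.196,"hand":0},{"dx":1.0,"dy":0.001,"dz":0.22,"yaw":-0.196,"hand":0}]}}

```text
t: 8.5
eef_pos: [0.4957, -0.1158, 0.0685]
tool_rot: [2.562, -1.816, -0.003]
ft_force: [0.2, 0.4, 1.3]
opening: 0.0856
grip_force: 0.0
```

```bash
python3 -c "
from h import *
moves((.4958,-.142,.04,-70.6),(.4958,-.142,.009,-70.6));print(bot.observe()['eef_pos'])"
```

```text
dx 0.0826 dy 0.0285 dz 0.0951 yaw -0.0006
dx 0.0000 dy -0.0000 dz 0.1033 yaw -0.0000
[ 0.49566819 -0.11579795  0.06852206]
```

>>> {"name": "send_rows", "arguments": {"deltas": [{"dx":0.0826,"dy":0.0285,"dz":0.05,"yaw":0,"hand":0},{"dx":0.0826,"dy":0.0285,"dz":0.1,"yaw":0,"hand":0},{"dx":0.0826,"dy":0.0285,"dz":0.17,"yaw":0,"hand":60},{"dx":0.0826,"dy":0.0285,"dz":0.198,"yaw":0,"hand":120},{"dx":0.0826,"dy":0.0285,"dz":0.198,"yaw":0,"hand":255},{"dx":0.0826,"dy":0.0285,"dz":0.198,"yaw":0,"hand":255},{"dx":0.0826,"dy":0.0285,"dz":0.198,"yaw":0,"hand":255},{"dx":0.0826,"dy":0.0285,"dz":0.198,"yaw":0,"hand":255},{"dx":0.0826,"dy":0.0285,"dz":0.198,"yaw":0,"hand":255},{"dx":0.0826,"dy":0.0285,"dz":0.198,"yaw":0,"hand":255}]}}

```text
t: 9.75
eef_pos: [0.4974, -0.1413, 0.0112]
tool_rot: [-2.563, 1.814, -0.002]
ft_force: [-0.4, 2.8, 6.5]
opening: 0.0102
grip_force: 61.4
```

```bash
python3 -c "
from h import *
s=bot.observe();print(s['eef_pos'],s['opening'],s['grip_force'])
moves((.4958,-.142,.10,-70.6),)"
```

```text
[ 0.49744279 -0.14128588  0.01115473] 0.010230242560165357 61.391175985336304
dx 0.0004 dy 0.0060 dz -0.2962 yaw 0.0003
```

>>> {"name": "send_rows", "arguments": {"deltas": [{"dx":0,"dy":0.006,"dz":-0.1,"yaw":0,"hand":255},{"dx":0,"dy":0.006,"dz":-0.25,"yaw":0,"hand":255},{"dx":0,"dy":0.006,"dz":-0.4,"yaw":0,"hand":255},{"dx":0,"dy":0.006,"dz":-0.4,"yaw":0,"hand":255}]}}

```text
t: 10.25
eef_pos: [0.4971, -0.1425, 0.1337]
tool_rot: [-2.561, 1.813, -0.01]
ft_force: [0.1, 0.7, -2.5]
opening: 0.0102
grip_force: 60.3
```

```bash
python3 -c "
from h import *
s=bot.observe();print(s['eef_pos'],s['opening'],s['grip_force'])
moves((.5115,.1573,.12,-93.1),)"
```

```text
[ 0.49714755 -0.14253373  0.13374763] 0.010220720529999642 60.343780517578125
dx -0.9266 dy -0.3776 dz 0.0458 yaw 0.1966
```

>>> {"name": "send_rows", "arguments": {"deltas": [{"dx":-0.15,"dy":-0.06,"dz":0,"yaw":0.03,"hand":255},{"dx":-0.31,"dy":-0.125,"dz":0,"yaw":0.07,"hand":255},{"dx":-0.47,"dy":-0.19,"dz":0,"yaw":0.11,"hand":255},{"dx":-0.63,"dy":-0.255,"dz":0,"yaw":0.15,"hand":255},{"dx":-0.79,"dy":-0.32,"dz":0,"yaw":0.18,"hand":255},{"dx":-0.89,"dy":-0.36,"dz":0,"yaw":0.197,"hand":255},{"dx":-0.927,"dy":-0.378,"dz":0.04,"yaw":0.197,"hand":255},{"dx":-0.927,"dy":-0.378,"dz":0.04,"yaw":0.197,"hand":255},{"dx":-0.927,"dy":-0.378,"dz":0.04,"yaw":0.197,"hand":255}]}}

```text
t: 11.38
eef_pos: [0.5091, 0.1567, 0.1176]
tool_rot: [2.158, -2.281, -0.0]
ft_force: [0.1, -0.6, -2.5]
opening: 0.01
grip_force: 60.2
```

```bash
python3 -c "
from h import *
np.set_printoptions(precision=4,suppress=True)
im,d=bot.camera('side');s=bot.observe(); e=s['eef_pos']; X=cloud('side',d); print(e,np.degrees(theta(s['tool_rot'])),s['opening'])
a,b=proj('side',e)[0].astype(int); cv2.imwrite('pics/s4.png',cv2.resize(im[b-70:b+80,a-90:a+90,::-1],None,fx=4,fy=4,interpolation=2))
Y=X-e
m=(np.abs(Y[...,:2])<.11).all(-1)&(Y[...,2]>-.014)&(Y[...,2]<.001)&(im.min(-1)>70)&(im.max(-1).astype(int)-im.min(-1)<40)
q=X[m]; print(len(q),np.percentile(Y[m][:,2],[2,50,98])); q=q[:,:2].astype(np.float32); print(cv2.minAreaRect(q))
a=np.radians(-3.1); Rz=np.array([[np.cos(a),np.sin(a)],[-np.sin(a),np.cos(a)]])
z=q@Rz.T; lo,hi=np.percentile(z,.3,0),np.percentile(z,99.7,0); print('size',hi-lo,'ctr',Rz.T@((lo+hi)/2))
"
```

```text
[0.5093 0.1567 0.118 ] -93.20892180273802 0.01038373488199035
2615 [-0.0107 -0.0056 -0.0035]
((0.5076103806495667, 0.14869584143161774), (0.1520756185054779, 0.08650009334087372), 86.63544464111328)
size [0.0852 0.1503] ctr [0.5077 0.1492]
```

View pics/s4.png

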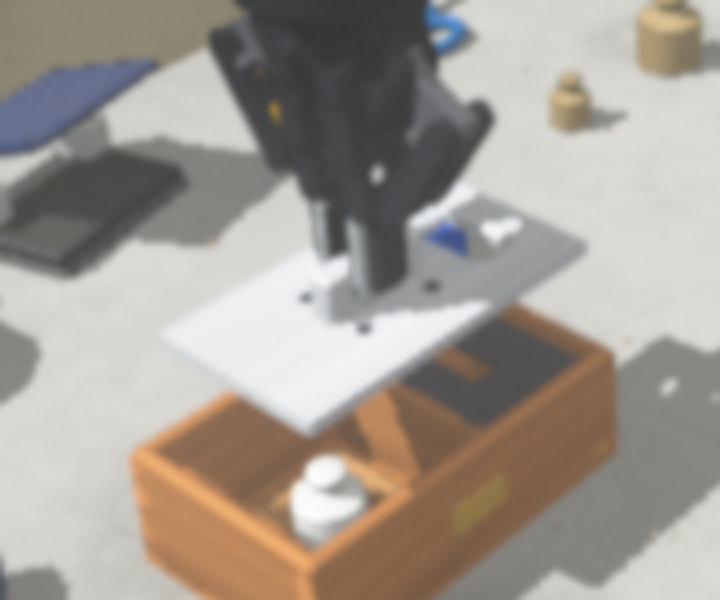

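```bash
python3 -c "
from h import *
moves((.5128,.1588,.08,-93.1),)"
```

```text
dx -0.0076 dy -0.0112 dz 0.1266 yaw -0.0010
```

>>> {"name": "send_rows", "arguments": {"deltas": [{"dx":-0.008,"dy":-0.011,"dz":0.05,"yaw":-0.001,"hand":255},{"dx":-0.008,"dy":-0.011,"dz":0.1,"yaw":-0.001,"hand":255},{"dx":-0.008,"dy":-0.011,"dz":0.127,"yaw":-0.001,"hand":255},{"dx":-0.008,"dy":-0.011,"dz":0.127,"yaw":-0.001,"hand":255},{"dx":-0.008,"dy":-0.011,"dz":0.127,"yaw":-0.001,"hand":255}]}}

```text
t: 12.05
eef_pos: [0.5131, 0.1602, 0.0804]
tool_rot: [-2.162, 2.279, -0.001]
ft_force: [0.6, -0.1, -1.6]
opening: 0.0104
grip_force: 60.2
```

```bash
cat > pl.py <<'E'
from h import *
np.set_printoptions(precision=4,suppress=True)
im,d=bot.camera('side');s=bot.observe(); e=s['eef_pos']; X=cloud('side',d); print(e,np.degrees(theta(s['tool_rot'])),s['opening'])
Y=X-e
m=(np.abs(Y[...,:2])<.11).all(-1)&(Y[...,2]>-.014)&(Y[...,2]<.001)&(im.min(-1)>70)&(im.max(-1).astype(int)-im.min(-1)<40)
q=X[m]; A=np.c_[q,np.ones(len(q))]; k=np.linalg.lstsq(np.c_[q[:,:2],np.ones(len(q))],q[:,2],rcond=None)[0]; print(len(q),'slope',k[:2],'z',np.median(q[:,2]))
q=q[:,:2]; print(cv2.minAreaRect(q.astype(np.float32)))
a=np.radians(-3.1); Rz=np.array([[np.cos(a),np.sin(a)],[-np.sin(a),np.cos(a)]])
z=q@Rz.T; lo,hi=np.percentile(z,.3,0),np.percentile(z,99.7,0); c=Rz.T@((lo+hi)/2); print('size',hi-lo,'ctr',c,'err',c-[.5112,.1513])
moves((e[0]+.5112-c[0],e[1]+.1513-c[1],.061,-93.1))
E
python3 pl.py
```

```text
[0.5132 0.1602 0.0806] -93.02788351195014 0.010412688966028089
2573 slope [ 0.0091 -0.0002] z 0.0752416383523376
((0.5123388767242432, 0.1522005945444107), (0.15267999470233917, 0.08772736042737961), 86.32099151611328)
size [0.0853 0.1502] ctr [0.5119 0.1528] err [0.0007 0.0015]
dx 0.0050 dy 0.0021 dz 0.0652 yaw 0.0006
```

>>> {"name": "send_rows", "arguments": {"deltas": [{"dx":0.005,"dy":0.002,"dz":0.015,"yaw":0,"hand":255},{"dx":0.005,"dy":0.002,"dz":0.03,"yaw":0,"hand":255},{"dx":0.005,"dy":0.002,"dz":0.045,"yaw":0,"hand":255},{"dx":0.005,"dy":0.002,"dz":0.055,"yaw":0,"hand":255},{"dx":0.005,"dy":0.002,"dz":0.063,"yaw":0,"hand":255},{"dx":0.005,"dy":0.002,"dz":0.063,"yaw":0,"hand":255}]}}

```text
t: 12.85
eef_pos: [0.5122, 0.1587, 0.0612]
tool_rot: [-2.162, 2.279, -0.0]
ft_force: [-0.3, -0.1, -2.2]
opening: 0.0105
grip_force: 60.3
```

```bash
python3 pl.py
```

```text
[0.5122 0.1587 0.0612] -93.03541182989366 0.010451962624977785
2559 slope [-0.0086  0.0073] z 0.056014363533026246
((0.5101380944252014, 0.1456553339958191), (0.16178998351097107, 0.10404256731271744), 86.57117462158203)
size [0.0947 0.1593] ctr [0.5112 0.1466] err [-0.     -0.0047]
dx -0.0156 dy 0.0008 dz 0.0006 yaw 0.0006
```

>>> {"name": "send_rows", "arguments": {"deltas": [{"dx":0,"dy":0,"dz":0,"yaw":0,"hand":120},{"dx":0,"dy":0,"dz":0,"yaw":0,"hand":120},{"dx":0,"dy":0,"dz":0,"yaw":0,"hand":120},{"dx":0,"dy":0,"dz":-0.05,"yaw":0,"hand":120},{"dx":0,"dy":0,"dz":-0.2,"yaw":0,"hand":60},{"dx":0,"dy":0,"dz":-0.35,"yaw":0,"hand":0},{"dx":0,"dy":0,"dz":-0.35,"yaw":0,"hand":0}]}}

```text
t: 13.78
eef_pos: [0.5147, 0.1596, 0.1716]
tool_rot: [-2.156, 2.272, -0.005]
ft_force: [0.7, -0.2, -0.8]
opening: 0.0853
grip_force: 0.0
```

```bash
python3 - <<'E'
from h import *
np.set_printoptions(precision=4,suppress=True)
im,d=bot.camera('side'); X=cloud('side',d)
m=(np.abs(X[...,:2]-[.511,.15])<[.04,.07]).all(-1)&(X[...,2]>.045)&(X[...,2]<.062)
q=X[m]; k=np.linalg.lstsq(np.c_[q[:,:2]-[.511,.15],np.ones(len(q))],q[:,2],rcond=None)[0]; print('plate plane',k)
crop=[]
a,b=proj('side',[.511,.15,.056])[0].astype(int); crop.append(cv2.resize(im[b-50:b+50,a-65:a+65],(390,300),interpolation=2))
a,b=proj('side',[.533,-.34,.05])[0].astype(int); crop.append(cv2.resize(im[b-30:b+30,a-39:a+39],(390,300),interpolation=2))
cv2.imwrite('pics/s5.png',np.hstack(crop)[:,:,::-1])
for c in('side','top'):
    if c=='top': im,d=bot.camera(c); X=cloud(c,d)
    for lo,hi,n in((.045,.075,'bar'),(.015,.03,'stand')):
        m=(np.abs(X[...,:2]-[.533,-.341])<.045).all(-1)&(X[...,2]>lo)&(X[...,2]<hi); q=X[m]
        print(c,n,len(q),q.max(0)[2],cv2.minAreaRect(q[:,:2].astype(np.float32)))
moves((.533,-.34,.15,-171))
E
```

```text
plate plane [-0.0011  0.007   0.0559]
side bar 152 0.06705167784244505 ((0.5332087874412537, -0.3400384187698364), (0.04065672680735588, 0.013541948981583118), 10.175745010375977)
side stand 293 0.029907280249500186 ((0.5335236191749573, -0.34183865785598755), (0.056718941777944565, 0.06180793419480324), 9.566201210021973)
top bar 80 0.0706342844619757 ((0.5325613617897034, -0.34433072805404663), (0.03890084847807884, 0.010787202045321465), 9.986706733703613)
top stand 304 0.029975026128805884 ((0.5330740809440613, -0.34448760747909546), (0.056059498339891434, 0.05655326694250107), 9.638772010803223)
dx 1.6567 dy -0.1571 dz 0.0574 yaw 0.6803
```

View pics/s5.png

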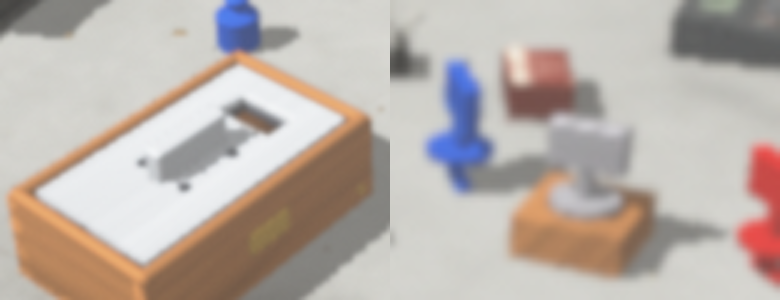

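Picture: the plate lies flat in the case with its slot over the case's slot at (258,115), and the grey key stands in its stand at (590,165). Next is the key.

>>> {"name": "send_rows", "arguments": {"deltas": [{"dx":0.2,"dy":-0.02,"dz":0,"yaw":0.08,"hand":0},{"dx":0.4,"dy":-0.04,"dz":0,"yaw":0.17,"hand":0},{"dx":0.6,"dy":-0.06,"dz":0,"yaw":0.26,"hand":0},{"dx":0.8,"dy":-0.08,"dz":0,"yaw":0.35,"hand":0},{"dx":1.0,"dy":-0.1,"dz":0,"yaw":0.44,"hand":0},{"dx":1.0,"dy":-0.1,"dz":0,"yaw":0.53,"hand":0}]}}

```text
t: 14.62
eef_pos: [0.525, -0.1463, 0.1648]
tool_rot: [0.695, -3.061, -0.001]
ft_force: [-0.2, 0.3, -0.4]
opening: 0.0851
grip_force: 0.0
```

```bash
python3 -c "
from h import *
print(bot.observe()['eef_pos'])
moves((.533,-.342,.12,-170.3))"
```

```text
[ 0.52495561 -0.14631401  0.16476001]
dx 0.2574 dy -0.6000 dz 0.1492 yaw 0.1385
```

>>> {"name": "send_rows", "arguments": {"deltas": [{"dx":0.08,"dy":-0.18,"dz":0,"yaw":0.08,"hand":0},{"dx":0.16,"dy":-0.38,"dz":0,"yaw":0.138,"hand":0},{"dx":0.23,"dy":-0.54,"dz":0.1,"yaw":0.138,"hand":0},{"dx":0.257,"dy":-0.6,"dz":0.149,"yaw":0.138,"hand":0},{"dx":0.257,"dy":-0.6,"dz":0.149,"yaw":0.138,"hand":0},{"dx":0.257,"dy":-0.6,"dz":0.149,"yaw":0.138,"hand":0}]}}

```text
t: 15.38
eef_pos: [0.5369, -0.3373, 0.1219]
tool_rot: [-0.287, 3.128, -0.0]
ft_force: [1.0, 0.3, 0.2]
opening: 0.0856
grip_force: 0.0
```

```bash
python3 -c "
from h import *
s=bot.observe();print(s['eef_pos'],s['joint_positions'])
moves((.533,-.342,.045,-170.3))"
```

```text
[ 0.53692092 -0.33731431  0.12189747] [-3.14915527e-01  4.68926035e-01  1.42014879e-01  6.48265096e-05
 -1.24361058e+00 -1.07316473e+00]
dx 0.0157 dy -0.0130 dz 0.2563 yaw 0.0067
```

>>> {"name": "send_rows", "arguments": {"deltas": [{"dx":0.0157,"dy":-0.013,"dz":0.1,"yaw":0.0067,"hand":0},{"dx":0.0157,"dy":-0.013,"dz":0.2,"yaw":0.0067,"hand":60},{"dx":0.0157,"dy":-0.013,"dz":0.256,"yaw":0.0067,"hand":120},{"dx":0.0157,"dy":-0.013,"dz":0.256,"yaw":0.0067,"hand":150},{"dx":0.0157,"dy":-0.013,"dz":0.256,"yaw":0.0067,"hand":255},{"dx":0.0157,"dy":-0.013,"dz":0.256,"yaw":0.0067,"hand":255},{"dx":0.0157,"dy":-0.013,"dz":0.256,"yaw":0.0067,"hand":255},{"dx":0.0157,"dy":-0.013,"dz":0.256,"yaw":0.0067,"hand":255},{"dx":0.0157,"dy":-0.013,"dz":0.256,"yaw":0.0067,"hand":255}]}}

```text
t: 16.5
eef_pos: [0.5338, -0.3432, 0.0465]
tool_rot: [-0.265, 3.128, -0.003]
ft_force: [0.9, 1.0, 6.3]
opening: 0.0089
grip_force: 60.3
```

```bash
python3 -c "
from h import *
s=bot.observe();print(s['eef_pos'],s['opening'],s['ft_force'],np.degrees(theta(s['tool_rot'])))
im,d=bot.camera('side'); X=cloud('side',d)
m=(np.abs(X[...,:2]-[.533,-.341])<.045).all(-1)&(X[...,2]>.015)&(X[...,2]<.024); q=X[m]
print('stand',cv2.minAreaRect(q[:,:2].astype(np.float32)))
"
```

```text
[ 0.53379957 -0.3432105   0.046478  ] 0.008906062224027834 [0.88434928 0.97169463 6.25639848] -170.33027475096986
stand ((0.5340045094490051, -0.34261810779571533), (0.0573088675737381, 0.06402532756328583), 9.353365898132324)
```

>>> {"name": "send_rows", "arguments": {"deltas": [{"dx":0,"dy":0,"dz":-0.06,"yaw":0,"hand":255},{"dx":0,"dy":0,"dz":-0.15,"yaw":0,"hand":255},{"dx":0,"dy":0,"dz":-0.3,"yaw":0,"hand":255},{"dx":0,"dy":0,"dz":-0.4,"yaw":0,"hand":255},{"dx":0,"dy":0,"dz":-0.4,"yaw":0,"hand":255}]}}

```text
t: 17.18
eef_pos: [0.5339, -0.3436, 0.1679]
tool_rot: [-0.264, 3.125, -0.005]
ft_force: [-0.1, 0.4, -1.3]
opening: 0.0085
grip_force: 59.6
```

```bash
python3 -c "
from h import *
s=bot.observe();print(s['eef_pos'],s['opening'])
moves((.5087,-.10,.165,-177),(.5087,.1056,.15,-183.1))"
```

```text
[ 0.53393272 -0.34357176  0.16787299] 0.00849693899582729
dx -0.0531 dy 0.8145 dz 0.0096 yaw 0.0580
dx -0.0359 dy 0.6844 dz 0.0500 yaw 0.0532
```

>>> {"name": "send_rows", "arguments": {"deltas": [{"dx":-0.01,"dy":0.17,"dz":0,"yaw":0.01,"hand":255},{"dx":-0.02,"dy":0.34,"dz":0,"yaw":0.03,"hand":255},{"dx":-0.03,"dy":0.51,"dz":0,"yaw":0.05,"hand":255},{"dx":-0.043,"dy":0.68,"dz":0,"yaw":0.058,"hand":255},{"dx":-0.053,"dy":0.8145,"dz":0,"yaw":0.058,"hand":255},{"dx":-0.053,"dy":0.8145,"dz":0,"yaw":0.058,"hand":255}]}}

```text
t: 17.92
eef_pos: [0.5065, -0.0969, 0.1638]
tool_rot: [0.087, -3.139, -0.001]
ft_force: [0.4, -0.4, -0.4]
opening: 0.0088
grip_force: 59.5
```

```bash
python3 -c "
from h import *
s=bot.observe();print(s['eef_pos'],s['opening'])
moves((.5087,.1056,.14,-183.1))"
```

```text
[ 0.5065469  -0.09692853  0.16383732] 0.008843456444359405
dx -0.0447 dy 0.6737 dz 0.0795 yaw 0.0549
```

>>> {"name": "send_rows", "arguments": {"deltas": [{"dx":-0.01,"dy":0.17,"dz":0,"yaw":0.02,"hand":255},{"dx":-0.02,"dy":0.34,"dz":0,"yaw":0.04,"hand":255},{"dx":-0.03,"dy":0.51,"dz":0,"yaw":0.055,"hand":255},{"dx":-0.04,"dy":0.62,"dz":0.04,"yaw":0.055,"hand":255},{"dx":-0.045,"dy":0.674,"dz":0.08,"yaw":0.055,"hand":255},{"dx":-0.045,"dy":0.674,"dz":0.08,"yaw":0.055,"hand":255},{"dx":-0.045,"dy":0.674,"dz":0.08,"yaw":0.055,"hand":255}]}}

```text
t: 18.8
eef_pos: [0.5104, 0.1023, 0.1406]
tool_rot: [-0.092, -3.14, 0.001]
ft_force: [-0.3, -0.3, -0.6]
opening: 0.0088
grip_force: 59.5
```

```bash
cat > k.py <<'E'
from h import *
import sys
np.set_printoptions(precision=4,suppress=True)
im,d=bot.camera('side');s=bot.observe(); e=s['eef_pos']; X=cloud('side',d); print(e,np.degrees(theta(s['tool_rot'])),s['opening'])
Y=X-e
m=(np.abs(Y[...,:2])<.03).all(-1)&(Y[...,2]>-.026)&(Y[...,2]<-.017)
q=X[m]; c,r=circ(q[:,:2],.018); print('collar',len(q),c-e[:2],r, cv2.minEnclosingCircle(q[:,:2].astype(np.float32)))
m=(np.abs(Y[...,:2])<.03).all(-1)&(Y[...,2]>-.05)&(Y[...,2]<-.034)
q=X[m]; print('head',len(q),q.mean(0)-e,cv2.minAreaRect(q[:,:2].astype(np.float32)) if len(q)>3 else '',q[:,2].min()-e[2])
E
cat > k2.py <<'E'
from k import *
a,b=proj('side',e)[0].astype(int); cv2.imwrite(f'pics/{sys.argv[1]}.png',cv2.resize(im[b-45:b+75,a-70:a+70,::-1],None,fx=5,fy=5,interpolation=2))
E
python3 k2.py s6
```

```text
[0.5106 0.1023 0.1409] 176.62984910667643 0.0084596575743952
collar 206 [ 0.0015 -0.0022] 0.0031451475842517434 ((0.5095846056938171, 0.10510332882404327), 0.01868361607193947)
head 56 [-0.0046  0.0028 -0.0381] ((0.508465588092804, 0.10325387120246887), (0.008655247278511524, 0.024492502212524414), 89.1280517578125) -0.0420690017115639
```

View pics/s6.png

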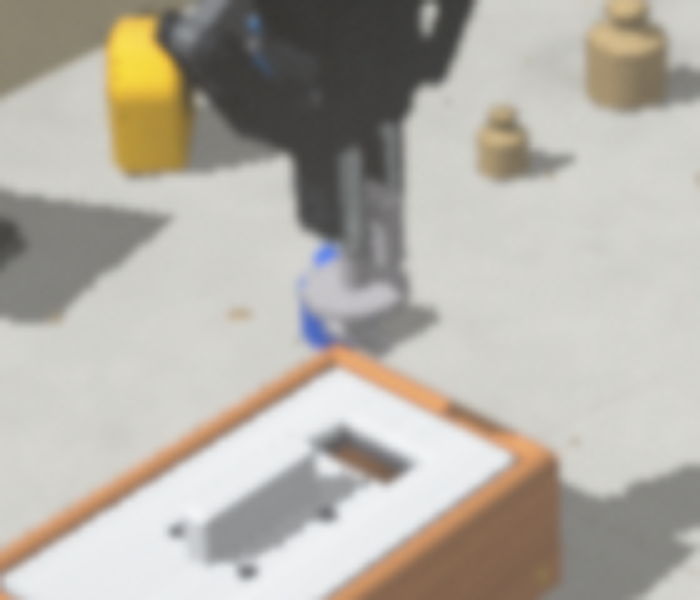

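Picture: the key is held upright over the slot region, with its collar at (355,290) in the crop and the plate's slot at (365,455). Its head lies along case x, as needed.

```bash
python3 -c "
from h import *
moves((.510,.1035,.105,-183.1))"
```

```text
dx 0.0021 dy 0.0038 dz 0.1196 yaw -0.0024
```

>>> {"name": "send_rows", "arguments": {"deltas": [{"dx":0.002,"dy":0.004,"dz":0.06,"yaw":-0.002,"hand":255},{"dx":0.002,"dy":0.004,"dz":0.1,"yaw":-0.002,"hand":255},{"dx":0.002,"dy":0.004,"dz":0.12,"yaw":-0.002,"hand":255},{"dx":0.002,"dy":0.004,"dz":0.12,"yaw":-0.002,"hand":255}]}}

```text
t: 19.35
eef_pos: [0.5097, 0.1043, 0.1045]
tool_rot: [-0.085, -3.14, 0.001]
ft_force: [-0.4, -0.5, -1.0]
opening: 0.0086
grip_force: 59.5
```

```bash
python3 k2.py s7
```

```text
[0.51   0.1044 0.105 ] 176.9238257359396 0.008603717631378696
collar 198 [ 0.0015 -0.0034] 0.0037817154079719 ((0.5086682438850403, 0.10586272180080414), 0.01796749047935009)
head 406 [-0.0081  0.0024 -0.0474] ((0.5100279450416565, 0.10451631247997284), (0.05988955870270729, 0.05991365760564804), 0.15834911167621613) -0.049997043707569626
```

View pics/s7.png

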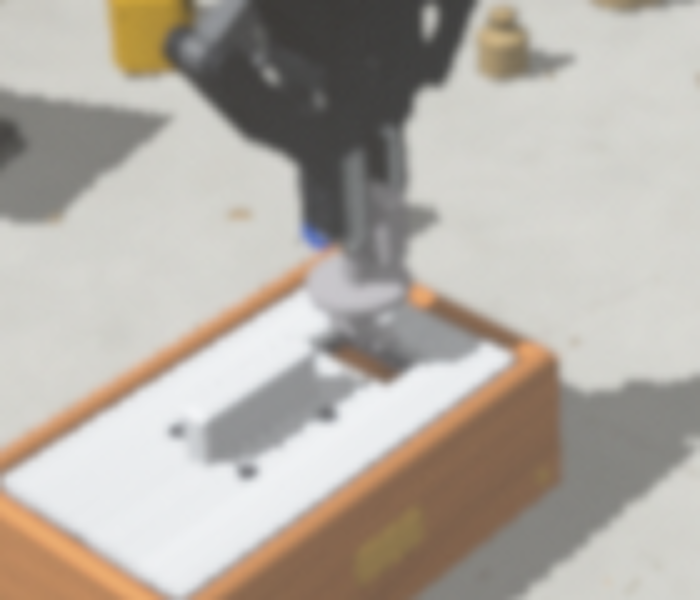

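The head hovers right above the slot at (365,345), and the collar's centre matches the slot's within 0.5 mm. I'll lower it.

>>> {"name": "send_rows", "arguments": {"deltas": [{"dx":0,"dy":-0.001,"dz":0.015,"yaw":0,"hand":255},{"dx":0,"dy":-0.001,"dz":0.03,"yaw":0,"hand":255},{"dx":0,"dy":-0.001,"dz":0.045,"yaw":0,"hand":255},{"dx":0,"dy":-0.001,"dz":0.06,"yaw":0,"hand":255},{"dx":0,"dy":-0.001,"dz":0.07,"yaw":0,"hand":255},{"dx":0,"dy":-0.001,"dz":0.079,"yaw":0,"hand":255},{"dx":0,"dy":-0.001,"dz":0.079,"yaw":0,"hand":255}]}}

```text
t: 20.27
eef_pos: [0.5097, 0.1043, 0.0809]
tool_rot: [-0.084, -3.14, 0.0]
ft_force: [0.1, -0.8, 0.0]
opening: 0.0086
grip_force: 59.7
```

```bash
python3 k.py; python3 -c "
from h import *
s=bot.observe(); print(s['ft_force'],s['eef_pos'])
moves((*s['eef_pos'],-93.1))"
```

```text
[0.5098 0.1043 0.081 ] 176.93098958027178 0.008658337912199575
collar 475 [-0.0042 -0.0004] 0.006345394179971129 ((0.5090100169181824, 0.105119988322258), 0.040940649807453156)
head 7 [-0.0072 -0.0031 -0.0364] ((0.5017710328102112, 0.10071386396884918), (0.00890691950917244, 0.0057877483777701855), 45.51575469970703) -0.037357754783995105
[ 1.10941431  0.05991045 -1.36041403] [0.50978267 0.10433608 0.08098154]
dx 0.0000 dy 0.0000 dz -0.0000 yaw -0.7851
```

>>> {"name": "send_rows", "arguments": {"deltas": [{"dx":0,"dy":0,"dz":0.002,"yaw":0,"hand":255},{"dx":0,"dy":0,"dz":0.002,"yaw":-0.08,"hand":255},{"dx":0,"dy":0,"dz":0.002,"yaw":-0.16,"hand":255},{"dx":0,"dy":0,"dz":0.002,"yaw":-0.24,"hand":255},{"dx":0,"dy":0,"dz":0.002,"yaw":-0.32,"hand":255},{"dx":0,"dy":0,"dz":0.002,"yaw":-0.4,"hand":255},{"dx":0,"dy":0,"dz":0.002,"yaw":-0.48,"hand":255},{"dx":0,"dy":0,"dz":0.002,"yaw":-0.56,"hand":255},{"dx":0,"dy":0,"dz":0.002,"yaw":-0.64,"hand":255},{"dx":0,"dy":0,"dz":0.002,"yaw":-0.72,"hand":255},{"dx":0,"dy":0,"dz":0.002,"yaw":-0.785,"hand":255},{"dx":0,"dy":0,"dz":0.002,"yaw":-0.785,"hand":255},{"dx":0,"dy":0,"dz":0.002,"yaw":-0.785,"hand":255}]}}

```text
t: 21.95
eef_pos: [0.5098, 0.1044, 0.0805]
tool_rot: [-2.157, 2.284, -0.0]
ft_force: [-1.0, 1.3, 0.1]
opening: 0.0085
grip_force: 59.6
```

>>> {"name": "send_rows", "arguments": {"deltas": [{"dx":0,"dy":0,"dz":0,"yaw":0,"hand":120},{"dx":0,"dy":0,"dz":0,"yaw":0,"hand":120},{"dx":0,"dy":0,"dz":0,"yaw":0,"hand":120},{"dx":0,"dy":0,"dz":0,"yaw":0,"hand":120},{"dx":0,"dy":0,"dz":-0.1,"yaw":0,"hand":120},{"dx":0,"dy":0,"dz":-0.25,"yaw":0,"hand":120},{"dx":0,"dy":0,"dz":-0.4,"yaw":0,"hand":120},{"dx":0,"dy":0,"dz":-0.4,"yaw":0,"hand":120},{"dx":0,"dy":0,"dz":-0.4,"yaw":0,"hand":120}]}}

```text
t: 23.08
eef_pos: [0.5094, 0.1044, 0.1999]
tool_rot: [2.16, -2.281, -0.001]
ft_force: [-0.0, -0.1, -1.0]
opening: 0.0452
grip_force: 0.0
```

```bash
python3 -c "
from h import *
im,d=bot.camera('side'); X=cloud('side',d); print(bot.observe()['eef_pos'])
m=(np.abs(X[...,:2]-[.5087,.1055])<[.02,.045]).all(-1)&(X[...,2]>.086)&(X[...,2]<.115); q=X[m]; print(q[:,2].max(),cv2.minAreaRect(q[:,:2].astype(np.float32)))
a,b=proj('side',[.511,.13,.07])[0].astype(int); cv2.imwrite('pics/s8.png',cv2.resize(im[b-50:b+50,a-65:a+65,::-1],None,fx=5,fy=5,interpolation=2))"
```

```text
[0.50909727 0.10419755 0.19929412]
0.10272465430319444 ((0.5079132914543152, 0.10586108267307281), (0.0403941348195076, 0.011086255311965942), 84.53299713134766)
```

View pics/s8.png

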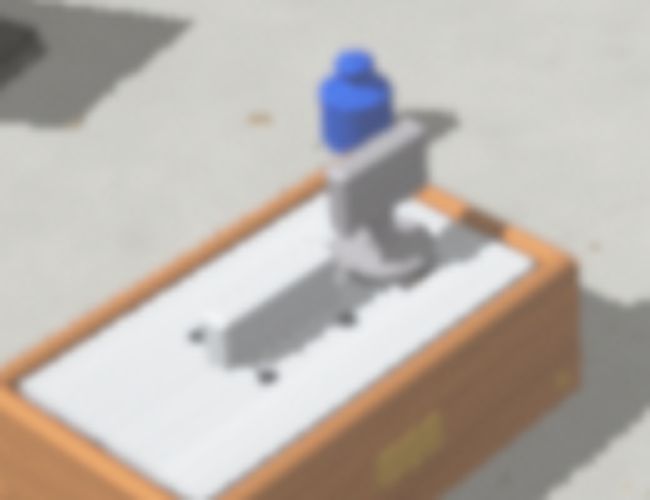

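The key stands upright with its collar on the plate at (390,265) and its bar turned crosswise along case y. The gripper is clear.

```bash
python3 -c "
from plant import bot
print(bot.finish_job())"
```

```text
the job is handed in; nothing more can be done
None
```

I handed the job in after about 23 s of the 67 s allowed, with no verdict shown. By the last camera check, the middle weight stands in the pocket, the plate lies flat over it, and the key is down through both slots and turned a quarter turn, with the gripper clear.

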